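# Hang an arm bracket in the slotted stand of the frame rack

### The job

Hang the bracket that has two hook tabs in the empty slotted stand: put both tabs through the two upright slots, then push it straight down until it is fully home and the spring catch has snapped out over its top edge. Let go of it, and leave the similar plain bracket without tabs where it stands.

Things in the scene. Friction and masses are not known exactly. Their poses are not given: they have to be found in the camera images.
- bracket_grip (a point): Tabbed bracket, dark steel, 0.4 kg, upright: tube 25 wide (y), 30 high, 100 long (x) on a 6 mm web; back plate at +x, 68 x 5 x 100 high. Point: in the tube, grip across y; 85 over underside, 15 under top, 45 mm behind plate's rear face. x to tabs, z up. Tabs stick 21 mm out of plate at y +-26, 14 wide: neck 25-35 below point, lip down to 59 below; gap plate to lip 8 mm at neck, 16 at end.
- slots (a point): Empty aluminium stand, fixed. Point: on its front face midway between the slots, at their lower edges, 95 mm up. x goes into the slots, z up. Sheet 4 thick, top 64 over point; slots 36 wide, 56 high, at y +-26. Tabs enter with bracket_grip 59-81 mm above point (best 70); plate meets the face at bracket_grip x = -45. Home: bracket_grip 35 above point, x -45 to -50. The other stand is full.
- catch (a joint): Spring catch at the empty stand's top, midway between slots: steel nose 12 wide, 12 high, sticking 12 mm out of the face. 0 = out; grows (m) to 0.018 as pressed in. The plate presses it in 12 mm (5 to 9 N) on meeting the face. Its rubbing bears the bracket's weight, so push down. It springs out over the plate's top edge (2 mm clear) when the bracket is home; let go earlier, it hangs askew.
- plain_grip (a point): The similar loose bracket without tabs, its plate 110 mm wide, with four screw holes; same tube and heights, same point and axes as bracket_grip. Not to be used or moved.
There are look-alikes about, which are no part of the job. What is shaped like the part that bears bracket_grip but purple or turquoise is not meant.

How it is judged:
By the outcome, as a careful person would: the job done as asked, in the order asked, and still so for the second after the job is handed in, with the robot touching nothing.
It also fails if it takes over 35 s, if anything falls off the work surface, if the arm or the gripper's body presses on something with over 40 N, if the wrist force passes 120 N, or if a joint passes its speed limit or range.

### The arm

A 6-joint arm with a two-finger parallel gripper is mounted at the origin on the work surface. World frame = base frame: x ahead of the robot, y to its left, z up, the work surface at z = 0. Lengths are in m, angles in rad, forces in N, time in s.
With the tool pointing down it reaches from about 0.3 to 0.875 m from the base axis. Payload 4.2 kg.
Tool frame: the origin (TCP) lies at the very end of the fingers, on their centre line; the grasp point (between the pads) lies 19 mm behind it (manip.tcp_to_grasp is the distance from the TCP to the grasp point, in m); z points along the fingers, y is the direction in which the jaws open and shut (so a half turn about z gives the same grasp; the last joint's range is limited). The gripper opens to 85 mm and grips with 20 to 120 N. Pads are 22 mm wide; open, the fingers measure 114 mm over their backs; the gripper's body (76 mm by 85 mm) begins 54 mm behind the grasp point. The pads swing forward as they close: fully open they stand 13 mm farther back than shut.
Start: joints at [-1.344, 0.32, 1.565, -0, 1.257, -0.02], TCP at [0.14, -0.558, 0.195] pointing down, gripper open.
Joint ranges: [-3.11, 3.11], [-0.84, 2.01], [0.21, 2.61], [-1.34, 4.49], [0.05, 2.63], [-2.56, 2.56]. Speed limits (rad/s): [2.57, 2.57, 3.14, 3.14, 3.14, 3.14].

### API

Orientations are given as a unit quaternion [w, x, y, z].
In Python, from rig import sense, eyes, manip gives the robot as it stands.
- The arm moves only by the shell command python3 -m inch 'ROWS' [OPENING] [FORCE]. ROWS is text: rows parted by semicolons, each of 6 numbers parted by spaces: the shift along the tool's x, y, z in mm, then the turn, a rotation vector about the tool's x, y, z in degrees. A call has 1 to 12 rows; each row is the pose to reach, as a shift and turn from the pose commanded when the call began, along the tool's axes at that moment; what a row does not reach only later rows make up. A row lasts 1/12 s, in which the tool goes at most 41.7 mm and 7.16 degrees, less where a joint would pass 70% of its speed; a pose out of reach is approached as far as the arm can. A call with a gripper value outside its range is refused whole. OPENING is the opening, from -1 (shut) to 1 (fully open), so that 0 is half open, set as the call begins (- or left out, the last holds). The fingers move at their own pace and stop on an object; FORCE is the grip in N (left out, the last holds). Time passes only in rows, so rows that repeat a pose let the fingers close. It gives the time, the measured TCP pose, the force and the opening at its end, in the units of the state.
- sense(): the state, without advancing time (a new reading comes with each control period).
- eyes.grab_frame(name): name is "scene" or "top"; returns (picture, depth): 384x512x3 uint8, red, green, blue; 384x512 float32, m along the optical axis (not along the pixel's ray), 0 where there is no reading.
- eyes.get_calibration(name): a dict with "fx", "fy", "cx", "cy" (pixels), "eye" and "rotation" of the camera in the world. Camera axes: x right, y up, looking along -z (the intrinsics and any distortion apply to the point x, -y, -z); pixel columns grow to the right and rows downward; lengths in m; the calibration is good to about 2 mm. A picture is of the moment at which its call begins. get_calibration takes no time and is no camera call.
- manip.job_done(): hands the job in, once; it reports no verdict.
The state is a dict: "clock": time; "joints": joint angles; "qd": joint speeds; "joint_efforts": joint torques, N m; "eef_pos": TCP position; "eef_rot": TCP orientation; "ft_force": force on the tool from outside, world axes, zero at the start; "wrist_torque": the same for the moment, N m; "width": finger opening in m.
Only numpy, scipy, OpenCV 4.12 (cv2) and the standard library are available. Lean on these libraries where they do the work, as an engineer would, in place of code of your own. Each camera call takes 0.05 s, during which the arm holds its last target.

## Working session

There is one attempt and no reset: what is moved stays moved. The work goes in short steps, Python scripts to look and compute and a shell command to move; the robot and the scene stay as the last step left them, time stands still between calls to the robot, and variables do not carry over. Pictures are saved under pics/ and viewed, and the job is handed in when it is done.

```bash
ls; mkdir -p pics
cat > h.py <<'E'
import numpy as np,cv2
from rig import sense,eyes,manip
def grab(n,tag):
    p,d=eyes.grab_frame(n); np.savez('pics/%s.npz'%tag,p=p,d=d); cv2.imwrite('pics/%s.png'%tag,p[:,:,::-1]); return p,d
def world(n,d):
    c=eyes.get_calibration(n); v,u=np.mgrid[0:384,0:512]
    x=(u-c['cx'])/c['fx']*d; y=(v-c['cy'])/c['fy']*d
    P=np.stack([x,-y,-d],-1)
    return P@np.array(c['rotation']).T+np.array(c['eye'])
E
python3 - <<'E'
from h import *
for n in('scene','top'): grab(n,n+'0'); print({k:v for k,v in eyes.get_calibration(n).items()})
s=sense(); print(s)
E
```

```text
pics
{'fx': 366.35644641153385, 'fy': 366.35644641153385, 'cx': 256.7619756390789, 'cy': 189.80973003175606, 'eye': array([ 1.04424396, -0.15439912,  0.66711662]), 'rotation': array([0.73078963, 0.32576481, 0.24487941, 0.54759281])}
{'fx': 407.07098808756166, 'fy': 407.07098808756166, 'cx': 258.07617905142155, 'cy': 187.56574168668885, 'eye': array([0.37741382, 0.00751975, 0.95516764]), 'rotation': array([ 0.70804637,  0.04360325, -0.03960773, -0.70370472])}
{'clock': 0.1, 'joints': array([-1.34398046e+00,  3.20243752e-01,  1.56552839e+00, -2.33439459e-05,
        1.25743243e+00, -2.00121120e-02]), 'qd': array([ 0.00050899, -0.00233233, -0.00284016, -0.00041341, -0.00011576,
       -0.00134027]), 'joint_efforts': array([ 5.78255549e-04, -4.16406977e+01, -2.34704500e+01, -8.21278064e-06,
        4.88657184e-03, -3.78278017e-06]), 'eef_pos': array([ 0.14036768, -0.55710841,  0.19456845]), 'eef_rot': array([-8.00509631e-04,  9.92393388e-01,  1.23104481e-01, -9.42307486e-05]), 'ft_force': array([-0.03368178,  1.1537134 , -0.05163499]), 'wrist_torque': array([ 0.02223963, -0.00894178,  0.01574921]), 'width': 0.08558696689395827}
```

Rotation is a quaternion; fix the helper and look.

```bash
sed -i "s/np.array(c\['rotation'\]).T/R(c['rotation']).T/" h.py
cat >> h.py <<'E'
from scipy.spatial.transform import Rotation
def R(q): return Rotation.from_quat(np.roll(q,-1)).as_matrix()
E
```

```text
(no output)
```

View pics/scene0.png

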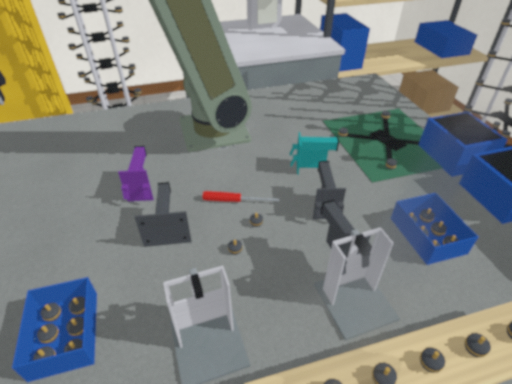

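View pics/top0.png

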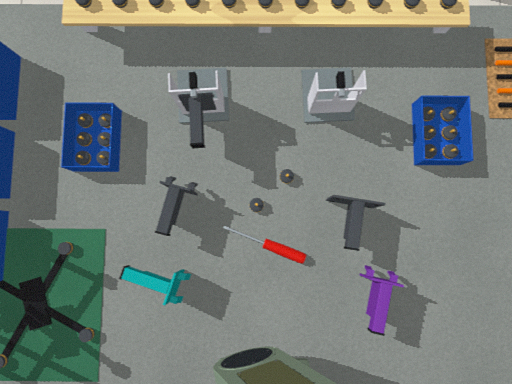

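Candidates in the top view are: the dark bracket at (175,205), with two tabs beyond its plate; the dark one at (355,220), with a wide plate and no tabs (the plain one); turquoise (155,283) and purple (379,300), both excluded by colour; and the one already hung in the full stand (197,110). The tabbed dark one at (175,205) fits. The empty stand is at (335,92). I'll confirm with a crop and measure.

Run:
```python
from h import *
a=np.load('pics/top0.npz');b=np.load('pics/scene0.npz')
p=a['p'];q=b['p']
c1=cv2.resize(p[165:245,140:220],(400,400),interpolation=cv2.INTER_CUBIC)
c2=cv2.resize(p[55:135,295:375],(400,400),interpolation=cv2.INTER_CUBIC)
cv2.imwrite('pics/c1.png',np.hstack([c1,c2])[:,:,::-1])
c1=cv2.resize(q[150:250,290:390],(400,400),interpolation=cv2.INTER_CUBIC)
c2=cv2.resize(q[255:355,150:250],(400,400),interpolation=cv2.INTER_CUBIC)
cv2.imwrite('pics/c2.png',np.hstack([c1,c2])[:,:,::-1])
W=world('top',a['d']); V=world('scene',b['d'])
np.savez('pics/W.npz',W=W,V=V)
for uv in [(175,205),(170,220),(335,92),(60,250),(250,150)]: print(uv,W[uv[1],uv[0]].round(4))
for r in range(172,240,4): print(r,[ '%d'%(1000*z) for z in W[r,150:205:2,2]])
```

```text
(175, 205) [0.4407 0.1878 0.0984]
(170, 220) [0.4089 0.1969 0.1004]
(335, 92) [ 0.7222 -0.1705  0.008 ]
(60, 250) [0.3424 0.4609 0.0252]
(250, 150) [ 0.5809  0.0332 -0.0014]
172 ['1', '1', '0', '0', '2', '0', '-2', '-1', '2', '1', '1', '0', '-2', '1', '0', '0', '1', '0', '-1', '2', '-1', '3', '-1', '1', '-1', '0', '1', '0']
176 ['-2', '-2', '1', '0', '1', '0', '0', '-2', '1', '1', '31', '30', '0', '0', '2', '0', '1', '0', '0', '-1', '0', '-1', '0', '-1', '-1', '0', '-2', '0']
180 ['-1', '-1', '0', '1', '1', '-1', '0', '-1', '60', '60', '58', '58', '40', '0', '0', '0', '0', '-1', '0', '1', '0', '2', '1', '0', '1', '-2', '-1', '0']
184 ['-1', '4', '0', '-2', '2', '0', '0', '86', '101', '101', '101', '99', '99', '-1', '0', '1', '0', '-2', '0', '0', '60', '61', '58', '43', '1', '3', '955', '-4']
188 ['0', '-3', '0', '0', '0', '-2', '0', '0', '0', '1', '101', '101', '98', '100', '100', '93', '100', '98', '98', '99', '60', '59', '60', '-1', '1', '1', '0', '1']
192 ['0', '0', '-1', '0', '0', '-2', '3', '0', '0', '99', '100', '99', '99', '102', '101', '89', '26', '7', '5', '28', '47', '68', 
[... 1091 characters left out ...]
', '2', '0', '-2', '-2', '-1', '0', '1', '0', '3', '1', '-1', '0']
224 ['1', '1', '0', '2', '102', '101', '99', '98', '99', '100', '100', '76', '12', '1', '0', '0', '1', '0', '1', '0', '0', '0', '1', '-3', '-1', '1', '0', '1']
228 ['3', '0', '2', '3', '101', '98', '100', '101', '100', '99', '81', '2', '0', '0', '1', '0', '-1', '2', '1', '0', '1', '0', '0', '1', '-1', '0', '0', '-2']
232 ['0', '2', '0', '100', '101', '99', '100', '102', '99', '95', '75', '0', '0', '2', '1', '0', '0', '-2', '-1', '0', '1', '0', '1', '2', '-1', '3', '0', '1']
236 ['2', '-1', '0', '-2', '4', '-1', '-1', '1', '1', '0', '0', '-1', '0', '0', '-2', '-1', '2', '2', '-1', '-2', '1', '1', '0', '0', '0', '1', '4', '-1']
```

View pics/c1.png

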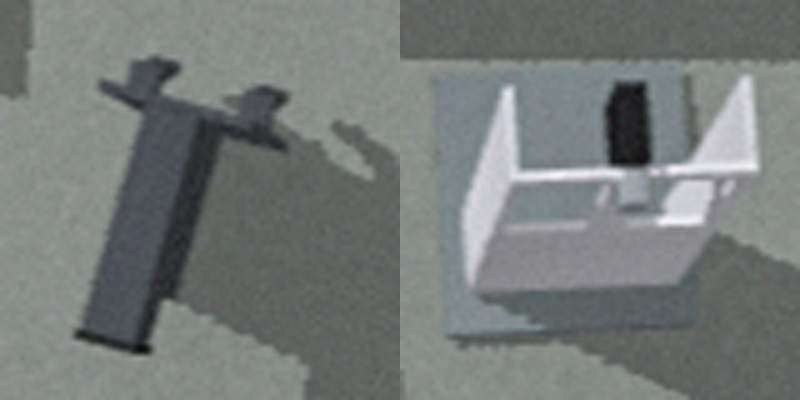

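View pics/c2.png

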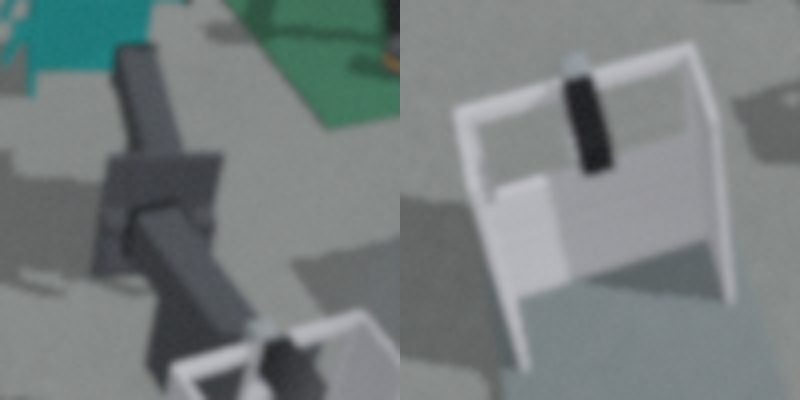

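Run:
```python
from h import *
z=np.load('pics/W.npz');W=z['W'];V=z['V']
def fit(W,m,name):
    P=W[m]
    (c,s,a)=cv2.minAreaRect((P[:,:2]*1000).astype(np.float32)); print(name,len(P),np.round(c,1),np.round(s,1),round(a,2),'z',np.median(P[:,2]).round(4))
    return P
m=np.zeros(W.shape[:2],bool); m[170:240,145:205]=1
m&=(abs(W[...,2]-.1)<.006)
P=fit(W,m,'all top')
# tube: PCA axis, iterate
from numpy.linalg import svd
xy=P[:,:2]; o=np.array([.4089,.19]); u=np.array([np.cos(-.25),np.sin(-.25)])
for it in range(8):
    n=np.array([-u[1],u[0]]); t=(xy-xy.mean(0))@u; w=(xy-xy.mean(0))@n
    if it==0: w0=np.median(w[t<.0])
    k=(t<np.percentile(t,72))&(abs(w-w0)<.02)
    # midline by bins
    bins=np.arange(t[k].min(),t[k].max(),.006); mid=[]
    for b in bins:
        kk=k&(t>=b)&(t<b+.006)
        if kk.sum()>8: mid.append((b+.003,(w[kk].max()+w[kk].min())/2,np.ptp(w[kk])))
    mid=np.array(mid)[1:-1]; pf=np.polyfit(mid[:,0],mid[:,1],1); w0=pf[1]
    u=u+n*pf[0]; u/=np.linalg.norm(u)
print('axis',u,np.degrees(np.arctan2(u[1],u[0])),'width',mid[:,2].mean())
c=xy.mean(0)+w0*n
t=(xy-c)@u; print('t range',np.percentile(t,[0,.5,99.5,100]),'tube end..')
w=(xy-c)@n
pl=abs(w)>.017; print('plate t',t[pl].min(),t[pl].mean(),t[pl].max(),'w',w[pl].min(),w[pl].max())
print('rear end t',np.percentile(t[abs(w)<.011],[0,1,2]))
for tt in (t[abs(w)<.011].min()+.055,t.max()-.05): print('grip est',c+u*tt)
# stand
for nm,A,reg in(('top',W,(55,135,290,380)),('scene',V,(255,370,150,250))):
    m=np.zeros(A.shape[:2],bool); m[reg[0]:reg[1],reg[2]:reg[3]]=1
    Q=A[m]; 
    k=abs(Q[:,2]-.159)<.005; print(nm,'topedge n',k.sum()); 
    if k.sum()>5:
        print(cv2.minAreaRect((Q[k,:2]*1000).astype(np.float32)))
    k=(Q[:,2]>.02)&(Q[:,2]<.09); F=Q[k]
    print('body x',np.percentile(F[:,0],[1,20,50,99]),'y',np.percentile(F[:,1],[1,50,99]))
    k=(abs(A[...,2]-.008)<.003)&m; print(' base',k.sum(),cv2.minAreaRect((A[k][:,:2]*1000).astype(np.float32)))
```

```text
all top 680 [432.5 201.7] [ 67.6 107.8] 75.48 z 0.1002
axis [ 0.96938547 -0.24554392] -14.21398006848609 width 0.024585719697063444
t range [-0.05682704 -0.05649136  0.05082255  0.05106682] tube end..
plate t 0.04569981114558881 0.048315356029142484 0.05106681695230554 w -0.034074922822258664 0.03347530316222768
rear end t [-0.05682704 -0.05587302 -0.05488577]
grip est [0.43357467 0.20145626]
grip est [0.43637993 0.20074569]
top topedge n 291
((685.3703002929688, -155.47994995117188), (52.39077377319336, 101.0748062133789), 3.5537052154541016)
body x [0.6689853  0.67062133 0.67262058 0.71186005] y [-0.20430142 -0.15488683 -0.10409726]
 base 1384 ((718.2503662109375, -160.3558349609375), (189.06727600097656, 197.02342224121094), 3.8595800399780273)
scene topedge n 379
((684.6273193359375, -154.57675170898438), (51.22223663330078, 100.04862213134766), 3.08284068107605)
body x [0.67044662 0.67220935 0.67390508 0.71214141] y [-0.20229251 -0.1546775  -0.10453097]
 base 3212 ((715.0634155273438, -153.15426635742188), (129.3974609375, 120.7207260131836), 2.531886100769043)
```

Run:
```python
from h import *
z=np.load('pics/W.npz');W=z['W'];V=z['V']
for nm,A,reg in(('top',W,(55,135,290,380)),('scene',V,(255,370,150,250))):
    m=np.zeros(A.shape[:2],bool); m[reg[0]:reg[1],reg[2]:reg[3]]=1
    Q=A[m]; 
    k=(Q[:,2]>.025)&(Q[:,2]<.09)&(Q[:,0]>.65)&(Q[:,0]<.69); F=Q[k]
    for _ in range(6):
        M=np.c_[F[:,1],F[:,2],np.ones(len(F))]; s=np.linalg.lstsq(M,F[:,0],rcond=None)[0]; r=F[:,0]-M@s
        F=F[abs(r)<max(.003,2*r.std()*0)]
    print(nm,len(F),'x=%.4f y +%.4f z +%.4f'%tuple(s),'yaw',np.degrees(np.arctan(-s[0])),r.std(),'y',F[:,1].min(),F[:,1].max(),'x at (-.155,.095)',s@[-.155,.095,1])
    a=np.arctan(-s[0]); u=np.array([np.cos(a),np.sin(a)]); n=np.array([-u[1],u[0]])
    # lateral extents of front sheet, window & top bar
    t=Q[:,:2]@u; w=Q[:,:2]@n
    for lo,hi in((.03,.06),(.06,.09),(.1,.115),(.115,.13),(.13,.145),(.152,.158),(.158,.164)):
        k=(Q[:,2]>lo)&(Q[:,2]<hi); 
        if k.sum()>3: 
            kk=k&(abs(t-np.median(F[:,:2]@u))<.006)
            print(lo,k.sum(),kk.sum(),'w',np.percentile(w[kk],[0,1,50,99,100]).round(4) if kk.any() else '', 't',np.percentile(t[k],[1,20,50,99]).round(4))
    # catch
    k=(Q[:,2]>.1)&(t<np.median(F[:,:2]@u)-.004)
    if k.sum(): print('nose',k.sum(),'w',np.percentile(w[k],[2,50,98]).round(4),'t',t[k].min().round(4),'z',Q[k,2].min(),Q[k,2].max())
    k=(Q[:,2]>.162); print('above',k.sum(), Q[k][:4])
    print('u',u)
```

```text
top 379 x=-0.0513 y +-0.0019 z +0.6641 yaw 2.937984754996723 0.0004784830472979592 y -0.20633157097053448 -0.10575571247801475 x at (-.155,.095) 0.671892422100826
0.03 224 174 w [-0.2402 -0.2393 -0.1891 -0.1404 -0.1401] t [0.6621 0.6628 0.6633 0.7007]
0.06 250 194 w [-0.2407 -0.2387 -0.1902 -0.1401 -0.1399] t [0.6619 0.6628 0.6632 0.7014]
0.1 72 31 w [-0.2401 -0.2397 -0.1886 -0.1402 -0.1402] t [0.6623 0.663  0.6732 0.7021]
0.115 72 36 w [-0.2398 -0.2393 -0.1856 -0.1397 -0.1395] t [0.6625 0.663  0.6675 0.7012]
0.13 69 26 w [-0.2401 -0.2398 -0.1843 -0.1399 -0.1399] t [0.6622 0.6632 0.6802 0.7016]
0.152 105 58 w [-0.2399 -0.2398 -0.1791 -0.1416 -0.1408] t [0.6503 0.6627 0.6636 0.7031]
0.158 210 120 w [-0.2387 -0.2376 -0.1903 -0.14   -0.14  ] t [0.6522 0.6631 0.6659 0.7003]
nose 63 w [-0.1944 -0.1842 -0.0118] t 0.3773 z 0.14990801252909514 0.955167640692046
above 149 [[0.37741382 0.00751975 0.95516764]
 [0.37741382 0.00751975 0.95516764]
 [0.37741382 0.00751975 0.95516764]
 [0.37741382 0.00751975 0.95516764]]
u [0.9986856  0.05125504]
scene 1012 x=-0.0524 y +0.0002 z +0.6653 yaw 3.000728
[... 307 characters left out ...]
72 -0.2372 -0.1973 -0.1432 -0.1432] t [0.6612 0.6645 0.6781 0.7011]
0.115 71 30 w [-0.2372 -0.2372 -0.1976 -0.1432 -0.1432] t [0.6631 0.6649 0.6792 0.7013]
0.13 83 29 w [-0.2372 -0.2372 -0.1973 -0.1431 -0.1431] t [0.6622 0.6645 0.6848 0.7012]
0.152 140 100 w [-0.2402 -0.2364 -0.1983 -0.1431 -0.143 ] t [0.66   0.6639 0.6647 0.701 ]
0.158 281 159 w [-0.2398 -0.239  -0.1916 -0.1408 -0.1402] t [0.6506 0.6612 0.6644 0.7005]
nose 46 w [-0.2307 -0.1901 -0.1637] t 0.65 z 0.15711594532276119 0.16172671770329083
above 213 [[ 1.04424396 -0.15439912  0.66711662]
 [ 1.04424396 -0.15439912  0.66711662]
 [ 1.04424396 -0.15439912  0.66711662]
 [ 0.67402586 -0.15234498  0.16464476]]
u [0.99862887 0.05234865]
```

```bash
cat >> h.py <<'E'
def tgt(x,y,z,yaw):
    s=sense(); T=R(s['eef_rot']); d=T.T@(np.array([x,y,z])-s['eef_pos'])*1000
    a=np.radians(yaw); G=np.array([[np.cos(a),np.sin(a),0],[np.sin(a),-np.cos(a),0],[0,0,-1]])
    rv=np.degrees(Rotation.from_matrix(T.T@G).as_rotvec())
    print('row',d.round(1),rv.round(2),'| at',s['eef_pos'].round(4),'yaw',np.degrees(np.arctan2(T[1,0],T[0,0])).round(2),'t',s['clock'],'F',s['ft_force'].round(1),'w',s['width'].round(4),'q',s['joints'].round(2))
E
python3 - <<'E'
from h import *
tgt(.42,-.17,.2,0);tgt(.4364,.2007,.17,-14.2)
E
```

```text
Traceback (most recent call last):
  File "h.py", line 16, in tgt
    print('row',d.round(1),rv.round(2),'| at',s['eef_pos'].round(4),'yaw',np.degrees(np.arctan2(T[1,0],T[0,0])).round(2),'t',s['clock'],'F',s['ft_force'].round(1),'w',s['width'].round(4),'q',s['joints'].round(2))
                                                                                                                                                                       ^^^^^^^^^^^^^^^^
AttributeError: 'float' object has no attribute 'round'
```

```bash
sed -i "s/s\['width'\].round(4)/round(s['width'],4)/" h.py
python3 - <<'E'
from h import *
tgt(.42,-.17,.2,0);tgt(.4364,.2007,.17,-14.2)
E
```

```text
row [ 365.7 -307.1   -4.9] [-9.000e-02  1.000e-02  1.414e+01] | at [ 0.1404 -0.5571  0.1946] yaw 14.14 t 0.1 F [-0.   1.2 -0.1] w 0.0856 q [-1.34  0.32  1.57 -0.    1.26 -0.02]
row [ 472.2 -662.5   25.6] [-9.000e-02  2.000e-02  2.834e+01] | at [ 0.1404 -0.5571  0.1946] yaw 14.14 t 0.1 F [-0.   1.2 -0.1] w 0.0856 q [-1.34  0.32  1.57 -0.    1.26 -0.02]
```

```bash
python3 -m inch '30 -25 0 0 0 1; 60 -50 0 0 0 2; 91 -77 0 0 0 3; 122 -102 0 0 0 4; 152 -128 0 0 0 6; 183 -153 0 0 0 7; 213 -179 0 0 0 8; 244 -205 0 0 0 9; 274 -230 0 0 0 10; 305 -256 0 0 0 12; 335 -282 0 0 0 13; 366 -307 0 0 0 14'; python3 -c "
from h import *
tgt(.4364,.2007,.15,-14.2)"
```

```text
clock: 1.1
eef_pos: [0.4207, -0.1685, 0.1952]
eef_rot: [-0.0, 1.0, 0.001, -0.0]
ft_force: [-0.1, -0.7, 0.5]
width: 0.0851
row [  16.3 -369.1   45.2] [ 0.    0.02 14.29] | at [ 0.4207 -0.1685  0.1952] yaw 0.09 t 1.1 F [-0.1 -0.7  0.5] w 0.0851 q [-0.41  0.13  1.82 -0.    1.19  1.16]
```

```bash
python3 -m inch '1 -33 0 0 0 2; 3 -68 5 0 0 4; 5 -103 10 0 0 5; 7 -138 15 0 0 6; 8 -173 20 0 0 7; 10 -208 25 0 0 8; 11 -243 30 0 0 10; 13 -278 35 0 0 12; 14 -313 40 0 0 13; 15 -345 45 0 0 14.2; 16 -369 45 0 0 14.2; 16.3 -369 45 0 0 14.2'; python3 -c "
from h import *
grab('top','top1');grab('scene','scene1')
tgt(.4364,.2007,.066,-14.2)"
```

```text
clock: 2.1
eef_pos: [0.4357, 0.2023, 0.1496]
eef_rot: [-0.001, 0.993, -0.12, -0.0]
ft_force: [0.5, 0.2, -0.1]
width: 0.0854
row [ 0.6 -2.  83.8] [0.07 0.04 0.27] | at [0.4354 0.199  0.1498] yaw -13.93 t 2.2 F [-0.2 -0.1  0.1] w 0.0853 q [ 0.4   0.21  1.85 -0.    1.09  2.22]
```

View pics/scene1.png

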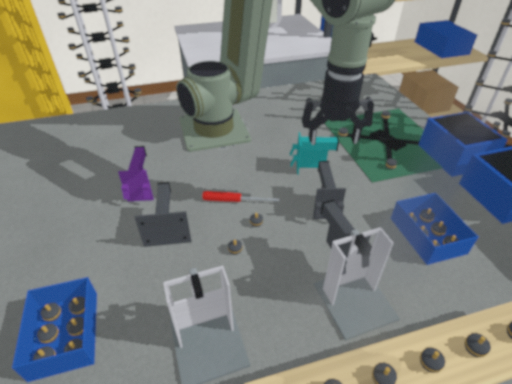

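The gripper (tips near (310,135) and (368,125)) is above the tube of the tabbed bracket (325,185). I'll check the pixel consistency, then descend.

```bash
python3 -c "
from h import *
c=eyes.get_calibration('scene')
def pr(P):
    q=R(c['rotation']).T@(np.array(P)-c['eye']); return (c['cx']+c['fx']*q[0]/-q[2], c['cy']-c['fy']*q[1]/-q[2])
n=np.array([.245,.969])
for o in (-.043,-.057,.043,.057): print(pr([.4354+o*n[0],.199+o*n[1],.163]))
print(pr([.4364,.2007,.1]))
p=cv2.imread('pics/scene1.png')[80:240,270:410]; cv2.imwrite('pics/c3.png',cv2.resize(p,None,fx=3.5,fy=3.5,interpolation=2))
"; python3 -m inch '0 -2 30 0 0 0; 0.6 -2 60 0 0 0.2; 0.6 -2 84 0 0 0.2; 0.6 -2 84 0 0 0.2' ; python3 -c "
from h import *
grab('scene','scene2');grab('top','top2')
tgt(.4364,.2007,.066,-14.2)
p=cv2.imread('pics/scene2.png')[80:240,270:410]; cv2.imwrite('pics/c4.png',cv2.resize(p,None,fx=3.5,fy=3.5,interpolation=2))"
```

```text
(np.float64(311.51506800742527), np.float64(154.96207697778758))
(np.float64(305.46755184677994), np.float64(155.10007138839447))
(np.float64(348.5482308883516), np.float64(154.11704087554142))
(np.float64(354.55809060766387), np.float64(153.97990572322993))
(np.float64(327.42915903160826), np.float64(175.69829529152648))
clock: 2.53
eef_pos: [0.4332, 0.1975, 0.0624]
eef_rot: [0.003, 0.992, -0.125, -0.004]
ft_force: [-0.3, -0.4, 0.1]
width: 0.0853
row [-0.6 -1.4  0.3] [ 0.06  0.06 -0.14] | at [0.4367 0.1992 0.0663] yaw -14.34 t 2.6333 F [ 0.3 -0.1  0.5] w 0.0854 q [ 0.4   0.3   1.96 -0.    0.88  2.23]
```

View pics/c3.png

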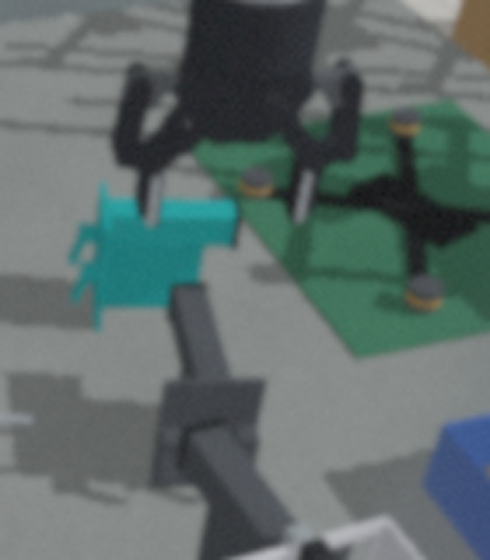

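View pics/c4.png

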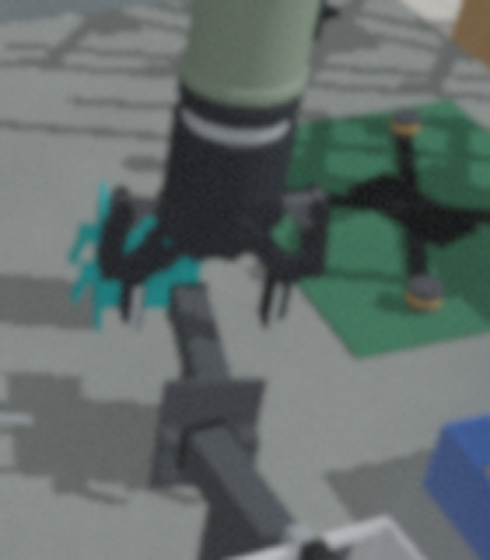

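```bash
python3 -c "
from h import *
for k in (1,2):
    a=np.load('pics/scene%d.npz'%k); V=world('scene',a['d'])
    b=np.load('pics/top%d.npz'%k); W=world('top',b['d'])
    # finger points: near gripper xy, lowest z excluding bracket
    for nm,A in (('scene',V),('top',W)):
        P=A.reshape(-1,3); n=np.array([-np.sin(np.radians(-14.2)),np.cos(np.radians(-14.2))]);u=np.array([n[1],-n[0]])
        q=(P[:,:2]-[.4364,.2007]); t=q@u; w=q@n
        m=(abs(t)<.08)&(abs(w)<.08)&(abs(w)>.025)&(P[:,2]>.04)&(P[:,2]<.25)
        for sg in (1,-1):
            mm=m&(w*sg>0); 
            if mm.sum()<3: print(nm,k,sg,mm.sum()); continue
            o=np.argsort(P[mm,2])[:40:5]; print(nm,k,sg,mm.sum(),np.c_[t[mm],w[mm],P[mm,2]][o].round(3).tolist())
"
```

```text
scene 1 1 265 [[0.064, 0.031, 0.043], [0.063, 0.028, 0.048], [0.062, 0.03, 0.054], [0.05, 0.031, 0.058], [0.058, 0.03, 0.059], [0.055, 0.032, 0.06], [0.056, 0.027, 0.062], [0.048, 0.026, 0.064]]
scene 1 -1 272 [[0.063, -0.029, 0.04], [0.059, -0.033, 0.043], [0.046, -0.034, 0.047], [0.061, -0.029, 0.048], [0.062, -0.027, 0.049], [0.053, -0.034, 0.054], [0.064, -0.033, 0.058], [0.062, -0.028, 0.059]]
top 1 1 38 [[0.067, 0.028, 0.04], [0.063, 0.027, 0.058], [0.065, 0.027, 0.059], [0.059, 0.03, 0.061], [0.055, 0.029, 0.062], [0.045, 0.031, 0.076], [0.048, 0.033, 0.099], [0.05, 0.027, 0.101]]
top 1 -1 61 [[0.066, -0.032, 0.041], [0.047, -0.034, 0.051], [0.06, -0.033, 0.054], [0.055, -0.031, 0.057], [0.059, -0.032, 0.059], [0.053, -0.027, 0.06], [0.064, -0.033, 0.061], [0.058, -0.028, 0.063]]
scene 2 1 586 [[0.066, 0.031, 0.04], [0.061, 0.029, 0.046], [0.065, 0.027, 0.053], [0.062, 0.032, 0.056], [0.058, 0.03, 0.059], [0.055, 0.028, 0.06], [0.063, 0.031, 0.061], [0.047, 0.026, 0.063]]
scene 2 -1 835 [[0.063, -0.031, 0.04], [0.063, -0.029, 0.043], [0.062, -0.032, 0.046], [0.043, -0.034, 0.048], [0.052, -0.033, 0.053], [0.064, -0.026, 0.055], [0.06, -0.025, 0.057], [0.056, -0.027, 0.06]]
top 2 1 19 [[0.067, 0.029, 0.043], [0.061, 0.031, 0.06], [0.058, 0.027, 0.061], [0.06, 0.028, 0.062]]
top 2 -1 500 [[0.048, -0.034, 0.04], [0.045, -0.025, 0.05], [0.06, -0.033, 0.053], [0.062, -0.033, 0.058], [0.064, -0.031, 0.059], [0.061, -0.029, 0.06], [0.056, -0.031, 0.061], [0.063, -0.029, 0.062]]
```

View pics/top2.png

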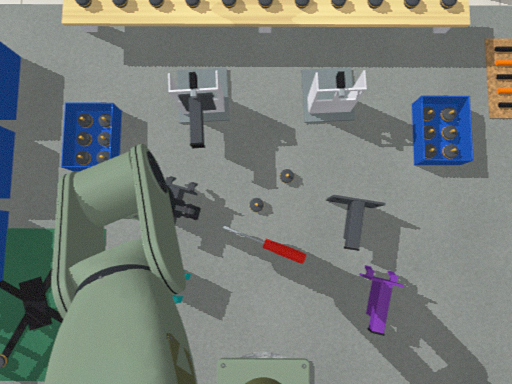

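```bash
python3 -c "
from h import *
a=np.load('pics/scene2.npz'); V=world('scene',a['d'])
P=V; n=np.array([-np.sin(np.radians(-14.2)),np.cos(np.radians(-14.2))]);u=np.array([n[1],-n[0]])
q=(P[...,:2]-[.4364,.2007]); t=q@u; w=q@n
for (x,y) in [(128,320),(128,305),(134,318),(268,320),(268,305),(280,290),(120,260),(225,240),(240,180)]:
    U=int(270+x/3.5); v=int(80+y/3.5); print((U,v),t[v,U].round(4),w[v,U].round(4),P[v,U,2].round(4))
b=np.load('pics/top2.npz'); P=world('top',b['d']);q=(P[...,:2]-[.4364,.2007]); t=q@u; w=q@n
for v in range(196,224,3): print(v,[(U,int(1000*t[v,U]),int(1000*w[v,U]),int(1000*P[v,U,2])) for U in range(176,206,4)])
"
```

```text
(306, 171) 0.006 -0.0548 0.1211
(306, 167) 0.0075 -0.0562 0.1344
(308, 170) 0.0079 -0.0507 0.1255
(346, 171) 0.0077 0.0404 0.1196
(346, 167) 0.0076 0.0385 0.1316
(350, 162) 0.0087 0.0451 0.1471
(304, 154) 0.0088 -0.0644 0.1732
(334, 148) 0.009 0.0019 0.1881
(338, 131) 0.0373 -0.0041 0.2512
196 [(176, 26, -8, 101), (180, 29, -11, 77), (184, 35, -4, 0), (188, 37, -13, -1), (192, 39, -22, 0), (196, 42, -31, -2), (200, 44, -41, 1), (204, 46, -50, 0)]
199 [(176, 16, -31, 193), (180, 24, -2, 25), (184, 28, -5, -1), (188, 30, -15, 1), (192, 32, -25, 3), (196, 35, -34, 3), (200, 37, -42, -3), (204, 40, -51, -1)]
202 [(176, 10, -38, 220), (180, 13, -38, 184), (184, 15, -44, 178), (188, 23, -17, 0), (192, 26, -26, 2), (196, 28, -35, 2), (200, 30, -45, 2), (204, 33, -53, -1)]
205 [(176, 5, -38, 213), (180, 7, -44, 207), (184, 9, -46, 180), (188, 10, -60, 216), (192, 12, -67, 216), (196, 21, -37, 0), (200, 24, -46, 1), (204, 26, -55, -1)]
208 [(176, 0, -40, 212), (180, 2, -47, 214), (184, 3, -54, 215), (188, 5, -62, 220), (192, 7, -69, 215), (196, 9, -72, 197), (200, 12, -76, 173), (204, 19, -57, 1)]
211 [(176, -5, -41, 214), (180, -2, -42, 182), (184, -1, -56, 217), (188, 0, -64, 219), (192, 2, -70, 214), (196, 4, -73, 190), (200, 6, -76, 166), (204, 12, -59, -1)]
214 [(176, -10, -37, 185), (180, -8, -43, 177), (184, -6, -48, 169), (188, -4, -65, 219), (192, -2, -68, 197), (196, 0, -74, 187), (200, 3, -52, 1), (204, 6, -61, 0)]
217 [(176, -17, -2, 13), (180, -13, -44, 178), (184, -12, -17, 0), (188, -10, -66, 217), (192, -8, -71, 203), (196, -6, -74, 180), (200, -3, -54, 1), (204, 0, -62, -1)]
220 [(176, -23, -2, 4), (180, -21, -10, 0), (184, -19, -20, 2), (188, -16, -28, 0), (192, -14, -38, 2), (196, -12, -47, 1), (200, -9, -56, 0), (204, -7, -65, 2)]
223 [(176, -30, -3, 1), (180, -28, -12, 0), (184, -26, -21, 1), (188, -23, -30, 0), (192, -21, -40, 3), (196, -18, -48, 0), (200, -16, -57, 0), (204, -14, -66, -1)]
```

```bash
python3 -c "
from h import *
grab('scene','scene3')
tgt(.4364,.2007,.066,-14.2)
a=np.load('pics/scene3.npz'); V=world('scene',a['d'])
p=cv2.imread('pics/scene3.png')[80:240,270:410]; cv2.imwrite('pics/c5.png',cv2.resize(p,None,fx=3.5,fy=3.5,interpolation=2))
d=abs(a['p'].astype(int)-np.load('pics/scene2.npz')['p']).sum(2); print((d>60).sum())
"
```

```text
row [-1.5 -0.5  1.3] [-0.04 -0.07 -0.13] | at [0.4377 0.1999 0.0673] yaw -14.33 t 2.6833 F [-0.   0.9  0.2] w 0.0857 q [ 0.4   0.3   1.96 -0.    0.88  2.23]
1301
```

View pics/c5.png

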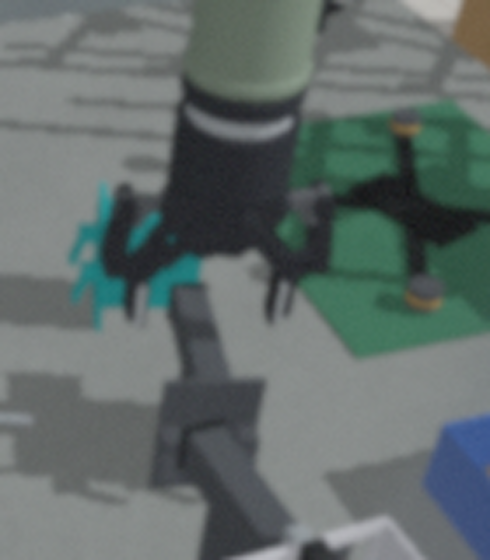

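```bash
python3 -c "
from h import *
a=np.load('pics/scene3.npz'); P=world('scene',a['d'])
n=np.array([-np.sin(np.radians(-14.2)),np.cos(np.radians(-14.2))]);u=np.array([n[1],-n[0]])
q=(P[...,:2]-[.4364,.2007]); t=q@u; w=q@n
for U in (307,309,346,348): print(U,[(v,int(1000*t[v,U]),int(1000*w[v,U]),int(1000*P[v,U,2]),a['p'][v,U].tolist()) for v in range(160,182,2)])
p=cv2.imread('pics/scene3.png')[130:200,290:370]; cv2.imwrite('pics/c6.png',cv2.resize(p,None,fx=8,fy=8,interpolation=2))
print(sense()['joints'].tolist())
"
```

```text
307 [(160, 12, -56, 158, [39, 44, 49]), (162, 4, -54, 147, [41, 45, 49]), (164, 5, -54, 142, [45, 47, 50]), (166, 7, -54, 137, [48, 51, 55]), (168, 7, -53, 131, [61, 63, 67]), (170, 8, -53, 125, [76, 79, 83]), (172, -137, -21, 0, [116, 121, 120]), (174, -126, -23, 2, [134, 138, 136]), (176, -119, -23, 0, [134, 138, 137]), (178, -112, -24, 0, [134, 140, 137]), (180, -103, -26, 0, [131, 136, 134])]
309 [(160, 15, -52, 160, [47, 50, 53]), (162, 10, -51, 151, [87, 89, 93]), (164, 11, -50, 146, [102, 106, 109]), (166, 10, -50, 139, [110, 113, 117]), (168, 11, -49, 134, [113, 118, 121]), (170, 7, -48, 124, [115, 119, 121]), (172, 10, -48, 121, [122, 126, 128]), (174, -126, -17, 1, [128, 133, 131]), (176, -119, -18, 0, [135, 139, 138]), (178, -113, -18, -2, [135, 139, 138]), (180, -102, -20, 0, [133, 137, 136])]
346 [(160, -8, 40, 140, [82, 84, 84]), (162, -5, 40, 135, [93, 97, 96]), (164, -3, 40, 132, [76, 79, 78]), (166, 0, 40, 128, [62, 65, 65]), (168, 2, 40, 124, [61, 65, 66]), (170, 5, 40, 120, [79, 82, 82]), (172, 7, 40, 116, [110, 115, 113]), (174, -125, 88, 0, [131, 135, 132]), (176, -117, 87, -1, [134, 138, 137]), (178, -105, 84, 1, [134, 138, 137]), (180, -97, 82, 0, [136, 141, 139])]
348 [(160, 5, 40, 150, [41, 41, 41]), (162, 7, 40, 146, [47, 48, 51]), (164, 10, 40, 142, [57, 61, 62]), (166, 12, 40, 138, [74, 76, 79]), (168, 12, 41, 132, [85, 87, 91]), (170, 12, 43, 126, [101, 104, 107]), (172, 10, 44, 118, [116, 119, 120]), (174, -127, 95, -2, [129, 135, 133]), (176, 676, -195, 667, [133, 138, 136]), (178, -107, 90, 0, [134, 138, 137]), (180, -99, 89, 0, [135, 141, 139])]
[0.4046026697123611, 0.29905402200609343, 1.9595289768599031, -0.0002947664393059068, 0.8815425617812487, 2.2256187094877062]
```

View pics/c6.png

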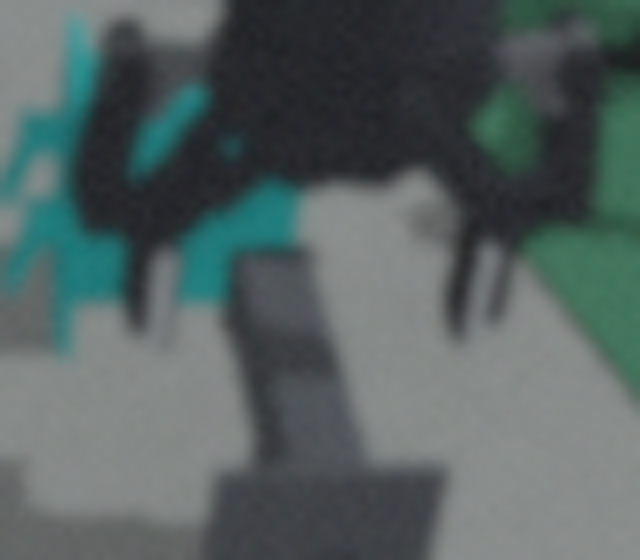

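```bash
python3 -c "
from h import *
n=np.array([-np.sin(np.radians(-14.2)),np.cos(np.radians(-14.2))]);u=np.array([n[1],-n[0]])
for k in (1,3):
    a=np.load('pics/scene%d.npz'%k); P=world('scene',a['d'])
    q=(P[...,:2]-[.4364,.2007]); t=q@u; w=q@n
    m=(abs(t)<.03)&(P[...,2]>.103)&(P[...,2]<.35)
    for sg in(1,-1):
        mm=m&(w*sg>.02)&(w*sg<.06); v,U=np.nonzero(mm); o=np.argsort(P[mm][:,2])[:30:4]; print(k,sg,np.c_[U,v][o].tolist(),(1000*np.c_[t[mm],w[mm],P[mm][:,2]][o]).astype(int).tolist())
"
```

```text
1 1 [[351, 140], [351, 138], [352, 140], [356, 141], [353, 140], [352, 137], [353, 138], [354, 140]] [[-4, 41, 199], [-9, 42, 201], [2, 41, 204], [8, 48, 205], [7, 41, 207], [-1, 41, 209], [3, 42, 209], [11, 42, 210]]
1 -1 [[311, 142], [313, 143], [313, 142], [310, 140], [309, 139], [313, 140], [308, 136], [312, 139]] [[0, -49, 200], [11, -47, 204], [11, -47, 207], [5, -53, 208], [5, -56, 211], [11, -48, 212], [-3, -57, 213], [9, -50, 214]]
3 1 [[346, 172], [347, 172], [351, 170], [345, 166], [348, 171], [350, 169], [345, 165], [346, 166]] [[7, 40, 116], [10, 42, 119], [5, 52, 120], [-7, 40, 122], [13, 43, 124], [8, 48, 126], [-5, 39, 127], [0, 40, 128]]
3 -1 [[307, 171], [309, 172], [309, 170], [307, 170], [310, 170], [306, 168], [307, 168], [311, 168]] [[0, -51, 115], [10, -48, 121], [7, -48, 124], [8, -53, 125], [11, -46, 128], [5, -55, 130], [7, -53, 131], [11, -44, 134]]
```

The camera shows the open finger tips at z≈0.116, not the ≈0.080 that the reported TCP implies. The offset is a constant ~36 mm in both pictures, so I trust the picture and go 35 mm lower, watching the force.

```bash
python3 -m inch '0 -1 10 0 0 0; 0 -2 20 0 0 0; 0 -3 30 0 0 0; 0 -3 35 0 0 0; 0 -3 35 0 0 0' ; python3 -c "
from h import *
grab('scene','scene4')
tgt(.4364,.2007,.066,-14.2)
n=np.array([-np.sin(np.radians(-14.2)),np.cos(np.radians(-14.2))]);u=np.array([n[1],-n[0]])
a=np.load('pics/scene4.npz'); P=world('scene',a['d'])
q=(P[...,:2]-[.4364,.2007]); t=q@u; w=q@n
m=(abs(t)<.03)&(P[...,2]>.05)&(P[...,2]<.35)
for sg in(1,-1):
        mm=m&(w*sg>.02)&(w*sg<.06); v,U=np.nonzero(mm); o=np.argsort(P[mm][:,2])[:30:4]; print(sg,np.c_[U,v][o].tolist(),(1000*np.c_[t[mm],w[mm],P[mm][:,2]][o]).astype(int).tolist())
p=cv2.imread('pics/scene4.png')[120:220,280:380]; cv2.imwrite('pics/c7.png',cv2.resize(p,None,fx=5,fy=5,interpolation=2))"
```

```text
clock: 3.1
eef_pos: [0.4365, 0.2029, 0.0299]
eef_rot: [0.001, 0.992, -0.124, -0.001]
ft_force: [-0.5, -0.1, -0.2]
width: 0.0852
row [ -0.1   2.5 -35.5] [ 0.07  0.08 -0.04] | at [0.437  0.2031 0.0305] yaw -14.24 t 3.15 F [ 0.1 -0.5 -0.7] w 0.0855 q [ 0.41  0.35  2.   -0.    0.79  2.23]
1 [[344, 181], [345, 182], [348, 183], [345, 180], [349, 181], [345, 178], [350, 179], [351, 179]] [[-4, 44, 78], [5, 44, 83], [10, 50, 84], [1, 44, 86], [8, 52, 88], [-1, 44, 90], [4, 55, 91], [6, 57, 92]]
-1 [[309, 184], [307, 182], [310, 182], [306, 181], [308, 180], [306, 180], [310, 180], [305, 177]] [[10, -44, 84], [6, -49, 87], [8, -42, 88], [6, -52, 90], [7, -47, 94], [8, -52, 95], [10, -43, 96], [0, -54, 98]]
```

View pics/c7.png

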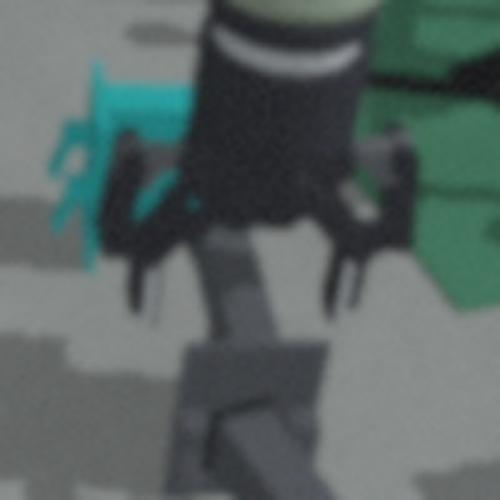

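Tips now straddle the tube: fingers at (306,183) and (346,183), tip z≈0.08, centred ±44 mm. Closing.

```bash
python3 -m inch '0 0 0 0 0 0; 0 0 0 0 0 0; 0 0 0 0 0 0; 0 0 0 0 0 0; 0 0 0 0 0 0; 0 0 0 0 0 0; 0 0 0 0 0 0; 0 0 0 0 0 0;0 0 0 0 0 0; 0 0 0 0 0 0' -1 80; python3 -m inch '0 0 -2 0 0 0; 0 0 -10 0 0 0; 0 0 -20 0 0 0; 0 0 -30 0 0 0; 0 0 -30 0 0 0'; python3 -c "
from h import *
grab('scene','scene5')
tgt(.4364,.2007,.066,-14.2)
p=cv2.imread('pics/scene5.png')[100:220,270:390]; cv2.imwrite('pics/c8.png',cv2.resize(p,None,fx=5,fy=5,interpolation=2))"
```

```text
clock: 3.98
eef_pos: [0.4376, 0.2033, 0.0316]
eef_rot: [-0.0, 0.992, -0.124, 0.0]
ft_force: [-1.6, 0.1, 5.7]
width: 0.0243
clock: 4.4
eef_pos: [0.4387, 0.2037, 0.0627]
eef_rot: [-0.001, 0.992, -0.124, 0.001]
ft_force: [0.6, -0.1, -4.0]
width: 0.0239
row [-1.   3.1 -4.1] [-0.06 -0.09 -0.06] | at [0.4382 0.2035 0.0619] yaw -14.26 t 4.45 F [ 0.7 -0.8 -3. ] w 0.0237 q [ 0.41  0.31  1.96 -0.    0.87  2.23]
```

View pics/c8.png

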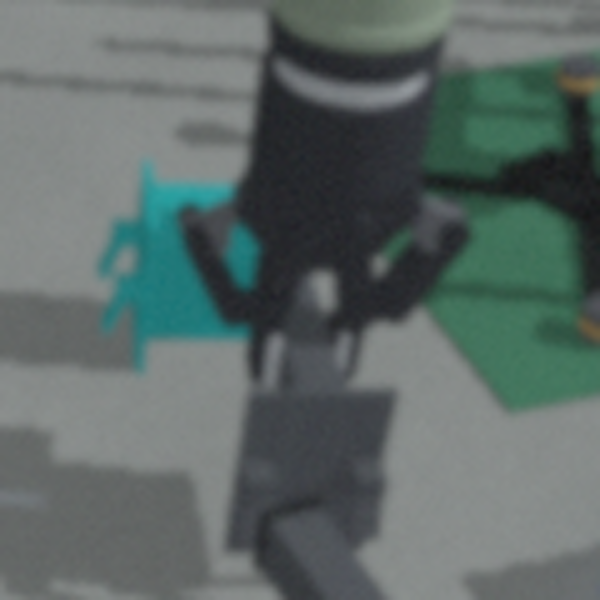

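```bash
python3 -c "
from h import *
W=np.load('pics/W.npz')['W']; m=np.zeros(W.shape[:2],bool); m[185:255,320:390]=1; m&=W[...,2]>.03; print('plain',W[m].min(0),W[m].max(0))
m=np.zeros(W.shape[:2],bool); m[60:150,165:230]=1; m&=W[...,2]>.03; print('full',W[m].min(0),W[m].max(0))
tgt(.435,.2035,.165,-14.2); tgt(.5612,-.1615,.165,2.95)"
```

```text
plain [ 0.34928218 -0.25472822  0.03031937] [0.4648911  0.00751975 0.95516764]
full [0.37741382 0.00751975 0.0306463 ] [0.71312572 0.19608421 0.95516764]
row [  -2.9    0.7 -103.1] [-0.06 -0.09 -0.06] | at [0.4382 0.2035 0.0619] yaw -14.26 t 4.45 F [ 0.7 -0.8 -3. ] w 0.0237 q [ 0.41  0.31  1.96 -0.    0.87  2.23]
row [ 209.3  323.3 -103.1] [ -0.05  -0.09 -17.21] | at [0.4382 0.2035 0.0619] yaw -14.26 t 4.45 F [ 0.7 -0.8 -3. ] w 0.0237 q [ 0.41  0.31  1.96 -0.    0.87  2.23]
```

```bash
python3 -m inch '0 0 -15 0 0 0; 0 0 -35 0 0 0; 0 0 -60 0 0 0; 0 0 -85 0 0 0; 0 0 -103 0 0 0; 10 15 -103 0 0 -1; 26 40 -103 0 0 -3; 45 70 -103 0 0 -5; 64 100 -103 0 0 -6; 83 130 -103 0 0 -8; 102 160 -103 0 0 -10; 121 190 -103 0 0 -11'; python3 -c "
from h import *
tgt(.5612,-.1615,.165,2.95)"
```

```text
clock: 5.45
eef_pos: [0.5076, -0.0124, 0.1633]
eef_rot: [0.0, 1.0, -0.028, -0.001]
ft_force: [0.7, -0.3, -3.9]
width: 0.024
row [ 61.8 145.9  -1.8] [-0.    0.11 -6.13] | at [ 0.5076 -0.0124  0.1633] yaw -3.18 t 5.45 F [ 0.7 -0.3 -3.9] w 0.024 q [-0.05  0.24  1.76 -0.    1.14  1.58]
```

```bash
python3 -m inch '12 28 0 0 0 -1; 24 56 0 0 0 -2; 36 84 0 0 0 -4; 46 110 0 0 0 -5; 56 132 0 0 0 -6; 61 144 0 0 0 -6.1; 62 146 0 0 0 -6.1; 62 146 0 0 0 -6.1'; python3 -c "
from h import *
grab('top','top6');grab('scene','scene6')
tgt(.5612,-.1615,.1115,2.95)"
```

```text
clock: 6.12
eef_pos: [0.5612, -0.1599, 0.1633]
eef_rot: [-0.001, 1.0, 0.024, -0.001]
ft_force: [0.4, -0.3, -3.2]
width: 0.0242
row [ 0.2  2.8 52.3] [-0.07  0.09 -0.09] | at [ 0.5609 -0.1587  0.1638] yaw 2.86 t 6.2167 F [-0.2  1.6 -4.1] w 0.024 q [-0.3   0.35  1.59  0.    1.19  1.22]
```

View pics/top6.png

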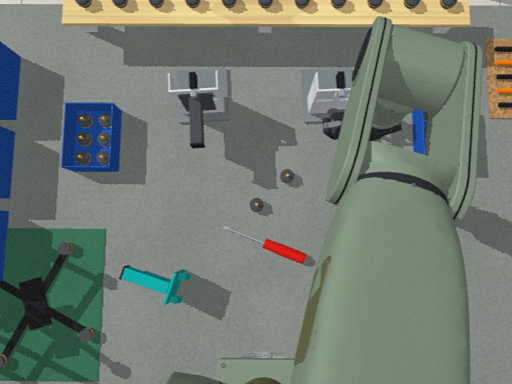

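View pics/scene6.png

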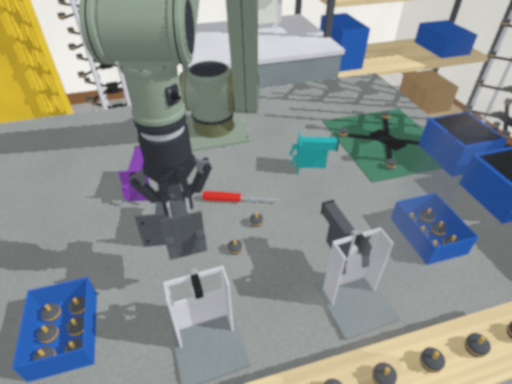

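The bracket is held upright in front of the empty stand, its plate at (185,232) in the scene view and the stand at (205,305); the plain bracket is untouched behind it. Next I measure the plate relative to the stand.

```bash
cat >> h.py <<'E'
def plate(tag,reg,tlo=-.16,thi=.0,zl=.09,zh=.26):
    a=np.load('pics/%s.npz'%tag); P=world('scene',a['d'])[reg[0]:reg[1],reg[2]:reg[3]].reshape(-1,3)
    an=np.radians(2.97); u=np.array([np.cos(an),np.sin(an)]); n=np.array([-u[1],u[0]])
    S=.6605*u-.190*n   # slots point as scene cam sees it
    q=P[:,:2]-S; t=q@u; w=q@n; z=P[:,2]-.095
    return t,w,z
E
python3 -c "
from h import *
t,w,z=plate('scene6',(205,262,155,215))
m=(t>-.09)&(t<.0)&(z>0)&(abs(w)<.06)
print(m.sum(), np.histogram(t[m],np.arange(-.09,.0,.004)))
f=m&(abs(t-np.median(t[m]))<.006)
A=np.c_[w[f],z[f],np.ones(f.sum())]; s=np.linalg.lstsq(A,t[f],rcond=None)[0]; r=t[f]-A@s; print('plate t=',s,'rms',r.std(),'yaw err deg',-np.degrees(s[0]),'pitch',np.degrees(s[1]))
print('w',np.percentile(w[f],[0,1,99,100]),'z',np.percentile(z[f],[0,1,99,100]))
c,sz,an=cv2.minAreaRect((np.c_[w[f],z[f]]*1000).astype(np.float32)); print(c,sz,an)
tb=m&(t>np.median(t[f])+.010); print('tabs',tb.sum(),np.percentile(t[tb],[1,50,99]),'w',w[tb].min(),w[tb].max(),'z',z[tb].min(),z[tb].max(), 'wpos',w[tb&(w>0)].mean(),w[tb&(w<0)].mean())
"
```

```text
1815 (array([ 25,  27,  24,  26,  25,  40, 840, 476,  29,  31, 143, 107,  22,
         0,   0,   0,   0,   0,   0,   0,   0,   0]), array([-0.09 , -0.086, -0.082, -0.078, -0.074, -0.07 , -0.066, -0.062,
       -0.058, -0.054, -0.05 , -0.046, -0.042, -0.038, -0.034, -0.03 ,
       -0.026, -0.022, -0.018, -0.014, -0.01 , -0.006, -0.002]))
plate t= [ 0.00566149 -0.01181452 -0.06117949] rms 0.0012071624325422354 yaw err deg -0.32437921402877984 pitch -0.6769223137796897
w [-0.03361488 -0.03238219  0.03412631  0.0352777 ] z [0.03666933 0.03855107 0.13869904 0.13959452]
(0.8357582092285156, 88.14607238769531) (102.23383331298828, 67.99323272705078) 89.3886489868164
tabs 293 [-0.05199417 -0.0465132  -0.04074967] w -0.03244095869196708 0.033739419952389195 z 0.0653537921826117 0.10016382155813433 wpos 0.02642900769022752 -0.02539728643689413
```

```bash
python3 -m inch '0 0 12 0 0 0; 0 0 26 0 0 0; 0 0 40 0 0 0; 0 0 50 0 0 0; 0 0 52 0 0 0; 0 0 52 0 0 0; 15 0 52 0 0 0; 30 0 52 0 0 0; 40 0 52 0 0 0; 45 0 52 0 0 0; 45 0 52 0 0 0'; python3 -c "
from h import *
grab('scene','scene7')
tgt(.5612,-.1615,.1115,2.95)
t,w,z=plate('scene7',(205,345,155,250))
for lo,hi in ((.02,.05),(.05,.08),(.08,.1)):
  m=(t>-.03)&(t<-.01)&(z>lo)&(z<hi)&(abs(w)<.034); print(lo,m.sum(),np.percentile(t[m],[5,50,95]) if m.sum() else '')
m=(t>-.022)&(t<-.008)&(abs(w)<.045)&(z<.12)
print('w',np.percentile(w[m],[0,1,99,100]),'z',np.percentile(z[m],[0,1,99,100]))
p=cv2.imread('pics/scene7.png')[210:350,140:260]; cv2.imwrite('pics/c9.png',cv2.resize(p,None,fx=4,fy=4,interpolation=2))"
```

```text
clock: 7.13
eef_pos: [0.6078, -0.1576, 0.1127]
eef_rot: [0.0, 1.0, 0.025, 0.001]
ft_force: [-0.1, 0.3, -2.9]
width: 0.0237
row [-45.6   1.6   1. ] [ 0.01  0.02 -0.08] | at [ 0.6067 -0.1576  0.1124] yaw 2.87 t 7.1833 F [ 0.1 -0.1 -4.2] w 0.0238 q [-0.27  0.46  1.56 -0.    1.12  1.25]
0.02 112 [-0.01660315 -0.01540891 -0.01341593]
0.05 439 [-0.01669968 -0.01567785 -0.01450956]
0.08 274 [-0.02801193 -0.01725751 -0.01500081]
w [-0.03470657 -0.03315973  0.03352241  0.03440321] z [-0.01275191 -0.00948288  0.0880893   0.08974775]
```

View pics/c9.png

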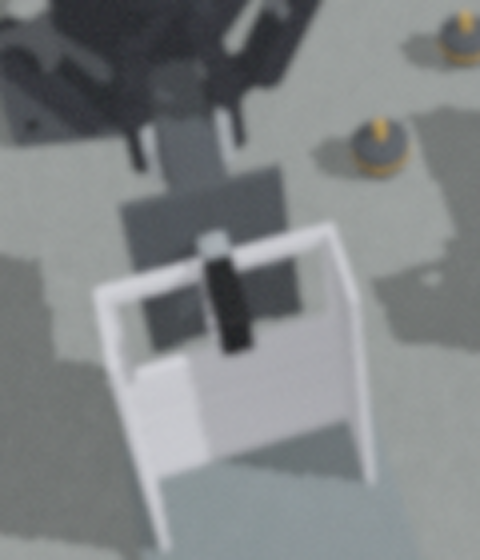

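Plate is 16 mm from the face at (210,272), tabs entering the slots, no contact force. Push on in.

```bash
python3 -m inch '3 0 0 0 0 0; 6 0 0 0 0 0; 9 0 0 0 0 0; 12 0 0 0 0 0; 14 0 0 0 0 0; 15 0 0 0 0 0; 15 0 0 0 0 0'; python3 -c "
from h import *
grab('scene','scene8')
tgt(.5612,-.1615,.1115,2.95)
t,w,z=plate('scene8',(205,345,155,250))
for lo,hi in ((.02,.05),(.065,.085)):
  m=(t>-.03)&(t<.03)&(z>lo)&(z<hi)&(abs(w)<.034); print(lo,m.sum(),np.percentile(t[m],[5,20,50,80,95]).round(4))
p=cv2.imread('pics/scene8.png')[210:350,140:260]; cv2.imwrite('pics/c10.png',cv2.resize(p,None,fx=4,fy=4,interpolation=2))"
```

```text
clock: 7.77
eef_pos: [0.6188, -0.1571, 0.1122]
eef_rot: [-0.0, 1.0, 0.025, -0.003]
ft_force: [-8.0, -0.8, 0.1]
width: 0.0238
row [-57.6   1.6   1. ] [-0.03  0.36 -0.11] | at [ 0.6187 -0.1571  0.1122] yaw 2.84 t 7.8167 F [-6.7 -0.3 -0. ] w 0.0242 q [-0.27  0.48  1.53 -0.    1.14  1.26]
0.02 426 [-0.0046 -0.0037  0.008   0.0117  0.0141]
0.065 478 [-0.0058 -0.0048 -0.004   0.0092  0.0251]
```

View pics/c10.png

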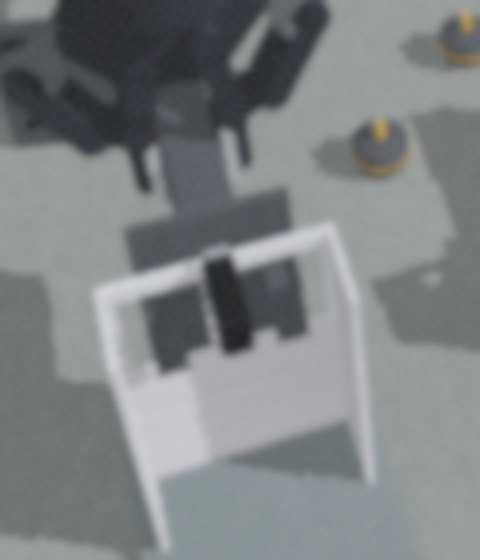

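```bash
python3 -m inch '2 0 0 0 0 0; 4 0 0 0 0 0; 5 0 0 0 0 0; 5 0 0 0 0 0'; python3 -c "
from h import *
grab('scene','scene9')
tgt(.5612,-.1615,.1115,2.95)
t,w,z=plate('scene9',(205,345,155,250))
for lo,hi in ((.02,.05),(.065,.085)):
  m=(t>-.03)&(t<.03)&(z>lo)&(z<hi)&(abs(w)<.034); print(lo,m.sum(),np.percentile(t[m],[5,20,50,80,95]).round(4))"
```

```text
clock: 8.15
eef_pos: [0.6229, -0.1568, 0.1121]
eef_rot: [-0.0, 1.0, 0.025, -0.004]
ft_force: [-9.2, -1.7, 1.1]
width: 0.0236
row [-61.8   1.6   1.1] [-0.04  0.45 -0.11] | at [ 0.6229 -0.1569  0.1121] yaw 2.84 t 8.2 F [-9.8 -0.4  0.1] w 0.024 q [-0.26  0.49  1.52 -0.    1.15  1.26]
0.02 495 [-0.0008  0.0001  0.0084  0.0155  0.0183]
0.065 470 [-0.0033 -0.0006  0.0002  0.0099  0.0253]
```

```bash
python3 -m inch '0 0 3 0 0 0; 0 0 6 0 0 0; 0 0 10 0 0 0; 0 0 14 0 0 0; 0 0 18 0 0 0; 0 0 22 0 0 0; 0 0 26 0 0 0; 0 0 28 0 0 0; 0 0 28 0 0 0'; python3 -c "
from h import *
grab('scene','scene10')
tgt(.5612,-.1615,.0775,2.95)
t,w,z=plate('scene10',(205,345,155,250))
for lo,hi in ((.02,.05),):
  m=(t>-.03)&(t<.03)&(z>lo)&(z<hi)&(abs(w)<.034); print(lo,m.sum(),np.percentile(t[m],[5,20,50,80,95]).round(4))
p=cv2.imread('pics/scene10.png')[210:350,140:260]; cv2.imwrite('pics/c11.png',cv2.resize(p,None,fx=4,fy=4,interpolation=2))"
```

```text
clock: 8.95
eef_pos: [0.6226, -0.1567, 0.0834]
eef_rot: [-0.0, 1.0, 0.025, -0.004]
ft_force: [-8.5, -0.0, -1.3]
width: 0.0238
row [-61.4   1.7   6.5] [-0.06  0.49 -0.12] | at [ 0.6225 -0.1568  0.0835] yaw 2.84 t 9.0 F [-9.2 -0.  -1.5] w 0.0238 q [-0.26  0.51  1.55 -0.    1.09  1.26]
0.02 323 [-0.0014 -0.0009 -0.0003  0.0003  0.0009]
```

View pics/c11.png

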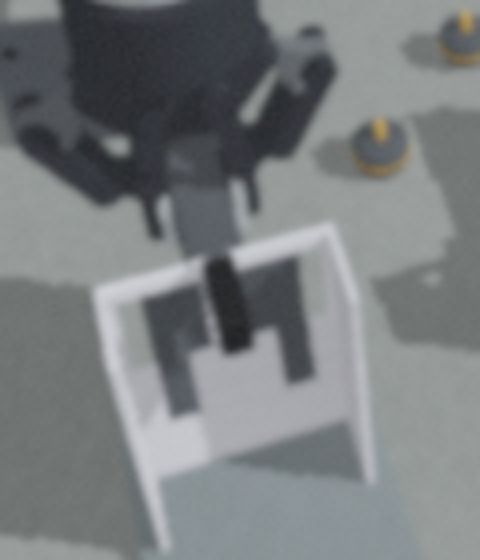

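Tabs hang behind the sheet at (183,305) and (214,297); sliding down freely. Push the last ~7 mm.

```bash
python3 -m inch '0 0 2 0 0 0; 0 0 4 0 0 0; 0 0 6 0 0 0; 0 0 7 0 0 0; 0 0 8 0 0 0; 0 0 8 0 0 0'; python3 -c "
from h import *
grab('scene','scene11')
tgt(.5612,-.1615,.0775,2.95)
p=cv2.imread('pics/scene11.png')[210:350,140:260]; cv2.imwrite('pics/c12.png',cv2.resize(p,None,fx=4,fy=4,interpolation=2))"
```

```text
clock: 9.5
eef_pos: [0.6231, -0.1569, 0.0768]
eef_rot: [-0.0, 1.0, 0.025, -0.003]
ft_force: [-8.3, -0.8, 4.3]
width: 0.024
row [-62.    1.5  -0.3] [-0.03  0.4  -0.08] | at [ 0.6231 -0.1569  0.0768] yaw 2.87 t 9.55 F [-9.2 -0.2  3.1] w 0.0242 q [-0.26  0.52  1.56 -0.    1.07  1.26]
```

View pics/c12.png

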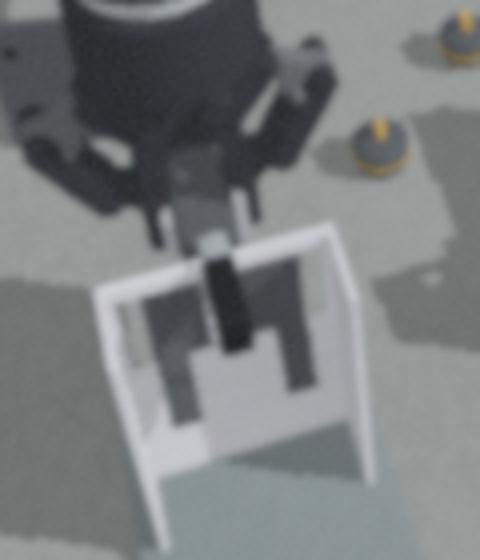

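The catch nose has reappeared at the sheet's top, crop (213,243). Confirm home by pressing further.

```bash
python3 -m inch '0 0 1 0 0 0; 0 0 2 0 0 0; 0 0 3 0 0 0; 0 0 4 0 0 0; 0 0 4 0 0 0'; python3 -c "
from h import *
grab('scene','scene12')
tgt(.5612,-.1615,.0775,2.95)"
```

```text
clock: 9.97
eef_pos: [0.6232, -0.1571, 0.0765]
eef_rot: [0.0, 1.0, 0.025, -0.003]
ft_force: [-14.8, -1.3, 19.8]
width: 0.0241
row [-62.1   1.3  -0.7] [ 0.01  0.29 -0.06] | at [ 0.6231 -0.1571  0.0764] yaw 2.89 t 10.0167 F [-14.3  -0.1  19.8] w 0.024 q [-0.26  0.52  1.56 -0.    1.07  1.26]
```

```bash
python3 -m inch '-1 0 -2 0 0 0; -2 0 -4 0 0 0; -3 0 -5 0 0 0; -3 0 -5 0 0 0'; python3 -m inch '0 0 0 0 0 0; 0 0 0 0 0 0; 0 0 0 0 0 0; 0 0 0 0 0 0; 0 0 0 0 0 0; 0 0 0 0 0 0; 0 0 0 0 0 0; 0 0 0 0 0 0;0 0 0 0 0 0; 0 0 0 0 0 0' 1; python3 -c "
from h import *
grab('scene','scene13')
p=cv2.imread('pics/scene13.png')[190:350,120:280]; cv2.imwrite('pics/c13.png',cv2.resize(p,None,fx=3.5,fy=3.5,interpolation=2))"
```

```text
clock: 10.35
eef_pos: [0.623, -0.1569, 0.0773]
eef_rot: [0.0, 1.0, 0.025, -0.001]
ft_force: [-2.9, -0.8, -2.1]
width: 0.0239
clock: 11.18
eef_pos: [0.6236, -0.1569, 0.0773]
eef_rot: [0.0, 1.0, 0.025, 0.0]
ft_force: [0.1, -0.6, -0.0]
width: 0.0854
```

View pics/c13.png

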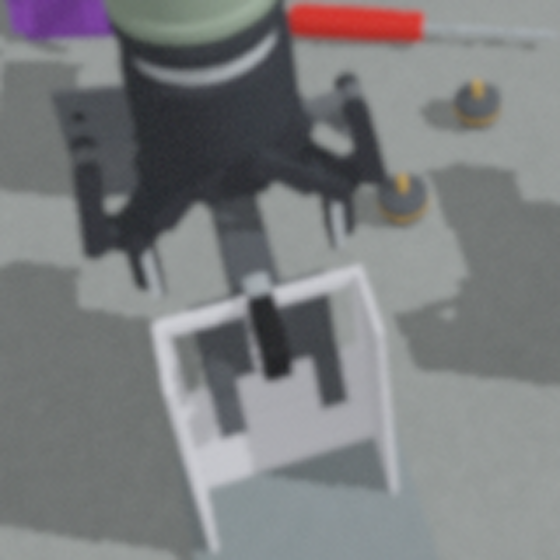

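Released cleanly, with the catch nose over the plate at crop (258,285). Retreat up and aside, then check.

```bash
python3 -m inch '0 0 -10 0 0 0; 0 0 -30 0 0 0; 0 0 -60 0 0 0; 0 0 -90 0 0 0; 0 0 -120 0 0 0; -25 -15 -130 0 0 0; -55 -35 -130 0 0 0; -85 -55 -130 0 0 0; -115 -85 -130 0 0 0; -140 -115 -130 0 0 0; -155 -140 -130 0 0 0; -160 -160 -130 0 0 0'; python3 -m inch '-10 -20 0 0 0 0; -20 -45 0 0 0 0; -30 -75 0 0 0 0; -40 -105 0 0 0 0; -45 -130 0 0 0 0;-45 -140 0 0 0 0; -45 -140 0 0 0 0'; python3 -c "
from h import *
grab('scene','scene14');grab('top','top14')
p=cv2.imread('pics/scene14.png')[240:350,140:250]; q=cv2.imread('pics/top14.png')[60:170,290:400]
cv2.imwrite('pics/c14.png',np.hstack([cv2.resize(x,(400,400),interpolation=2) for x in (p,q)]))
t,w,z=plate('scene14',(205,345,155,250))
m=(t>-.03)&(t<.003)&(z>.01)&(z<.045)&(abs(w)<.034); print(m.sum(),np.percentile(t[m],[5,50,95]).round(4))
A=np.c_[w[m],z[m],np.ones(m.sum())]; print('tilts deg',np.degrees(np.linalg.lstsq(A,t[m],rcond=None)[0][:2]))
W=world('top',np.load('pics/top14.npz')['d']); an=np.radians(2.95);u=np.array([np.cos(an),np.sin(an)]);n=np.array([-u[1],u[0]])
T=W[...,:2]@u-.6631; w=W[...,:2]@n+.190; Z=W[...,2]-.095
m=(T<-.015)&(T>-.12)&(abs(w)<.02)&(Z>.02)&(Z<.1); print('tube top z',np.percentile(Z[m],[10,50,90]),'w',w[m].min(),w[m].max()); s=np.polyfit(T[m&(abs(w)<.008)],Z[m&(abs(w)<.008)],1); print('slope deg',np.degrees(s[0]))
m=(T<-.003)&(T>-.02)&(abs(w)<.02)&(Z>.052)&(Z<.1); print('nose',m.sum(),T[m].min() if m.sum() else '',np.median(Z[m]))
"
```

```text
clock: 12.23
eef_pos: [0.4529, -0.0037, 0.2084]
eef_rot: [-0.0, 1.0, 0.025, 0.0]
ft_force: [0.2, -0.8, 0.3]
width: 0.0852
clock: 12.82
eef_pos: [0.404, 0.1341, 0.2081]
eef_rot: [-0.0, 1.0, 0.026, 0.001]
ft_force: [-0.0, -0.7, -0.7]
width: 0.0854
366 [-0.0089 -0.0069  0.0001]
tilts deg [  0.23287868 -10.32987676]
tube top z [0.03465534 0.04334576 0.04795199] w -0.012853950458253577 0.01598032536613786
slope deg 6.131861822412873
nose 37 -0.012822699820857375 0.06413892675567431
```

View pics/c14.png

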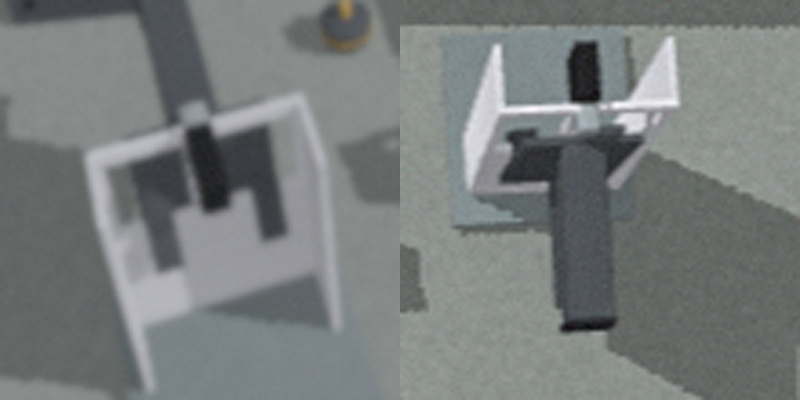

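View pics/top14.png

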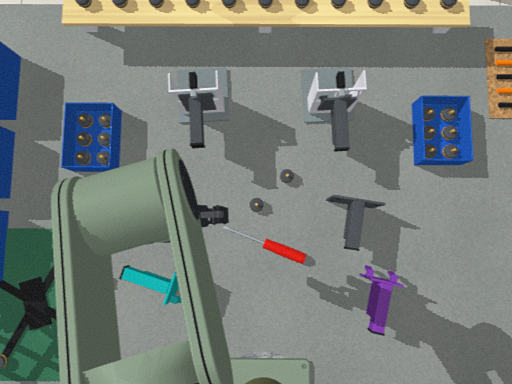

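The bracket leans ~6° back. I'll compare with the bracket already hung in the full stand as a reference for what "home" looks like.

```bash
python3 -c "
from h import *
W=world('top',np.load('pics/top14.npz')['d'])
def ax(reg,nm):
    m=np.zeros(W.shape[:2],bool); m[reg[0]:reg[1],reg[2]:reg[3]]=1
    P=W[m]; P=P[(P[:,2]>.115)&(P[:,2]<.17)&(P[:,0]<.650)&(P[:,0]>.54)]
    A=np.c_[P[:,0],np.ones(len(P))]
    for _ in range(4):
        # fit plane
        B=np.c_[P[:,:2],np.ones(len(P))]; s=np.linalg.lstsq(B,P[:,2],rcond=None)[0]; r=P[:,2]-B@s; P=P[abs(r)<.004]
    print(nm,len(P),'slope x deg',np.degrees(s[0]),'roll',np.degrees(s[1]),'x',P[:,0].min(),P[:,0].max(),'z range',P[:,2].min(),P[:,2].max())
ax((100,155,180,212),'ref'); ax((85,160,325,355),'ours')
a=np.load('pics/top14.npz')['p'][50:170,150:400]; cv2.imwrite('pics/c15.png',cv2.resize(a,(800,384),interpolation=2)[:,:,::-1])
"
```

```text
ref 397 slope x deg 0.38971368706597803 roll 2.9951229828114934 x 0.5599089652636591 0.6499702807557017 z range 0.14087132453110085 0.14878573304260478
ours 482 slope x deg 5.439686552453834 roll -4.605404662834549 x 0.5548361778876092 0.6497313150266535 z range 0.13073137560329506 0.14500158644806627
```

View pics/c15.png

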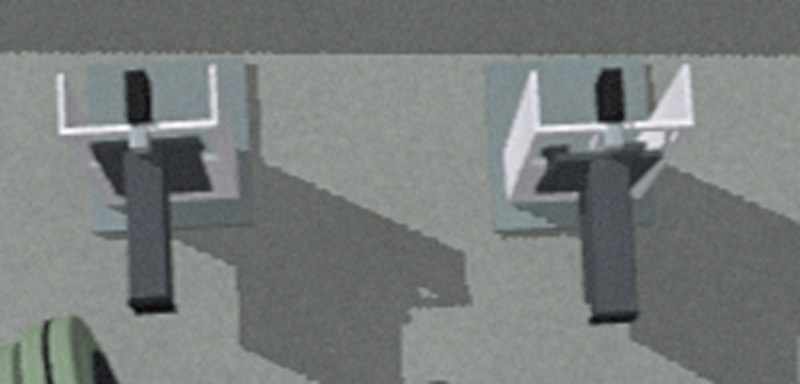

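```bash
python3 -m inch '0 0 0 0 0 0; 0 0 0 0 0 0; 0 0 0 0 0 0; 0 0 0 0 0 0; 0 0 0 0 0 0; 0 0 0 0 0 0; 0 0 0 0 0 0; 0 0 0 0 0 0; 0 0 0 0 0 0; 0 0 0 0 0 0; 0 0 0 0 0 0; 0 0 0 0 0 0' >/dev/null; python3 -c "
from h import *
grab('scene','scene15');grab('top','top15')
for k in (14,15):
    W=world('top',np.load('pics/top%d.npz'%k)['d']); an=np.radians(2.95);u=np.array([np.cos(an),np.sin(an)]);n=np.array([-u[1],u[0]])
    T=W[...,:2]@u-.6631; w=W[...,:2]@n+.190; Z=W[...,2]-.095
    m=(T<-.015)&(T>-.105)&(abs(w)<.006)&(Z>.025)&(Z<.06); s=np.polyfit(T[m],Z[m],1); print('tube top: slope',np.degrees(np.arctan(s[0])),'z at t=-.01',np.polyval(s,-.01),'z at -.1',np.polyval(s,-.1))
    for lo in (-.1,-.07,-.04):
        b=(abs(T-lo)<.008)&(Z>.025)&(Z<.06)&(abs(w)<.02); r=[(round(c,3),round(float(np.median(Z[b&(abs(w-c)<.002)])),4)) for c in (-.008,-.004,0,.004,.008)]; print(lo,r)
    t,w,z=plate('scene%d'%k,(205,345,155,250))
    for lo,hi in ((.005,.02),(.02,.035),(.035,.05)):
        m=(t>-.014)&(t<.003)&(z>lo)&(z<hi)&(abs(w)<.034); h=np.histogram(t[m],np.arange(-.014,.0031,.002)); print(lo,h[0])
    m=(t>.006)&(t<.04)&(z<.01)&(z>-.035)&(abs(abs(w)-.026)<.01); 
    for sg in(1,-1):
        k2=m&(w*sg>0); print('tab',sg,k2.sum(),'t',np.percentile(t[k2],[10,50,90]).round(3),'z low',z[k2].min().round(4))
"
```

```text
tube top: slope 5.304138813977106 z at t=-.01 0.04946974005922326 z at -.1 0.04111413526505273
-0.1 [(-0.008, 0.041), (-0.004, 0.0416), (0, 0.0406), (0.004, 0.041), (0.008, 0.0404)]
-0.07 [(-0.008, 0.0446), (-0.004, 0.0437), (0, 0.0434), (0.004, 0.0441), (0.008, 0.0437)]
-0.04 [(-0.008, 0.0465), (-0.004, 0.0466), (0, 0.0462), (0.004, 0.0469), (0.008, 0.0461)]
0.005 [ 0  0  1 64 76 18 10 18]
0.02 [  0   0  40 118  16   0   0   0]
0.035 [14 11 23 24  0  0  0  0]
tab 1 111 t [0.01  0.012 0.017] z low -0.0214
tab -1 114 t [0.01  0.013 0.017] z low -0.0205
tube top: slope 5.6598342863836315 z at t=-.01 0.04983177606860227 z at -.1 0.04091229809120291
-0.1 [(-0.008, 0.0408), (-0.004, 0.0406), (0, 0.0407), (0.004, 0.0412), (0.008, 0.0417)]
-0.07 [(-0.008, 0.0435), (-0.004, 0.0439), (0, 0.0429), (0.004, 0.0443), (0.008, 0.0445)]
-0.04 [(-0.008, 0.0465), (-0.004, 0.046), (0, 0.0465), (0.004, 0.0474), (0.008, 0.0477)]
0.005 [ 0  0  1 64 81 14 15 14]
0.02 [  0   0  36 123   8   0   0   0]
0.035 [29  6 24 28  0  0  0  0]
tab 1 110 t [0.01  0.012 0.017] z low -0.02
tab -1 113 t [0.009 0.013 0.017] z low -0.0209
```

The hung bracket is stable: it holds still over 1 s, has no roll, both tabs are equally deep, and its top edge is at +50 mm under the nose at +52..64. The lean matches the 4 mm play in the tabs (4/50 ≈ 4.6–5°), so it rests as gravity sets it. Quick check of the plain bracket, then hand in.

```bash
python3 -c "
from h import *
a=np.load('pics/top0.npz')['p'][185:255,320:390].astype(int);b=np.load('pics/top15.npz')['p'][185:255,320:390].astype(int)
print('diff px',(abs(a-b).sum(2)>120).sum())
s=sense();print(s['clock'],s['ft_force'],manip.job_done())"
```

```text
diff px 3
the job is handed in; nothing more can be done
14.0167 [ 0.52094141 -1.02065559  0.37365764] None
```

I hung the tabbed bracket in the empty stand, released it, and handed the job in at 14.0 s. Both tabs went through the slots, the plate met the face, and I pushed it straight down until it stopped.

**Checks that passed:**
- **Fully home:** a further 4 mm of downward command moved it only about 0.4 mm, and the upward force rose to about 20 N. The grip point was then about 35 mm above the slots point, as specified.
- **Catch:** the nose is fully out (about 12.8 mm) over the plate's top edge.
- **Tabs:** both sit equally deep behind the sheet, with no roll.
- **Stability:** after release, two pictures 1 s apart show no movement, and the robot touches nothing.
- **Plain bracket:** it has not moved; only 3 pixels differ between the first and last pictures.

**Checks that disagreed:**
- **Lean after release:** the bracket leans back about 5.5° (tube end down), while the one in the full stand hangs level. My estimate is that the tabs' 4 mm play allows about 4.6°, so I took this as its natural rest and left it.
- **Height reading:** the reported tool height was about 36 mm lower than the cameras showed. I went by the cameras for the grasp and for the height at the slots.

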